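Dial the wheel lock of the planer-knife case and slide its release bar home

ROBOT

A 6-joint arm with a two-finger parallel gripper is mounted at the origin on the work surface. World frame = base frame: x ahead of the robot, y to its left, z up, the work surface at z = 0. Lengths are in mm, angles in rad, forces in N, time in s.
With the tool pointing down it reaches from about 275 to 750 mm from the base axis. Payload 10.2 kg.
Tool frame: the origin (TCP) lies where the fingers leave the gripper's body, on its centre line; the fingertips stand 73 mm ahead of it and the grasp point (between the pads) lies 54 mm ahead of it; z points along the fingers, y is the line along which they close (so a half turn about z gives the same grasp; the last joint's range is limited). The gripper opens to 85 mm and grips with 20 to 120 N. Pads are 22 mm wide; open, the fingers measure 114 mm over their backs; the gripper's body (76 mm by 85 mm) begins 54 mm behind the grasp point. The pads swing forward as they close: fully open they stand 13 mm farther back than shut.
Start: joints at [-1.528, 0.313, 1.498, -0, 1.331, -0.223], TCP at [137.894, -506.574, 303.894] pointing down, gripper open.
Joint ranges: [-2.94, 2.94], [-0.97, 2.17], [0.19, 2.56], [-1.23, 4.37], [0.02, 3.11], [-2.88, 2.88]. Speed limits (rad/s): [2.39, 2.39, 3.01, 3.14, 3.14, 3.14].

INTERFACE

Orientations are given as a unit quaternion [w, x, y, z].
In Python, from rig import ctrl gives the robot as it stands.
- The arm moves only by the shell command python3 -m creep 'ROWS' [OPENING] [FORCE]. ROWS is JSON, a list that holds one entry, the list of rows, each a list of 6 numbers: the shift along the world's x, y, z in units of 25 mm (1.0 is 25 mm), then the turn, a rotation vector about the world's x, y, z in units of 5 degrees (1.0 is 5 degrees). In form: [[[x, y, z, ax, ay, az], ...]]. A call has 1 to 20 rows; each row is the pose to reach, as a shift and turn from the pose commanded when the call began; what a row does not reach only later rows make up. A row lasts 1/12 s, in which the tool goes at most 41.7 mm and 7.16 degrees, less where a joint would pass 70% of its speed; a pose out of reach is approached as far as the arm can. A call with a gripper value outside its range is refused whole. OPENING is the finger opening in mm, from 0 to 85.4, set as the call begins (- or left out, the last holds). The fingers move at their own pace and stop on an object; FORCE is the grip in N (left out, the last holds). Time passes only in rows, so rows that repeat a pose let the fingers close. It gives the time, the measured TCP pose, the force, the opening and the grip force at its end, in the units of the state.
- ctrl.sense(): the state, without advancing time (a new reading comes with each control period).
- ctrl.capture(name): name is "scene" or "top" or "wrist"; returns a dict with "image" (400x640x3 uint8, red, green, blue), "fx", "fy", "cx", "cy" (pixels), "R" (3x3) and "t" (3): a world point X has camera coordinates R X + t. Camera axes: x right, y down, z forward; pixel columns grow to the right and rows downward; lengths in mm; the calibration is good to about 2 mm. A picture is of the moment at which its call begins. There is no depth.
- ctrl.finish_job(): hands the job in; it is judged then, once.
The state is a dict: "time_s": time; "joints": joint angles; "dq": joint speeds; "tau": joint torques, N m; "eef_pos": TCP position; "ee_rot": TCP orientation; "force": force on the tool from outside, world axes, zero at the start; "wrist_torque": the same for the moment, N m; "grip_width": opening from 0.0 (shut) to 1.0 (fully open); "grip_force": force on a finger pad.
Only numpy, scipy, OpenCV 4.12 (cv2) and the standard library are available. Lean on these libraries where they do the work, as an engineer would, in place of code of your own. Each camera call takes 0.05 s, during which the arm holds its last target. There are 200 camera calls.

TASK

Unlock the planer-knife case: roll its three thumbwheels, one wheel at a time, until 3, 5 and 2 (left, middle, right as seen from the robot) stand uppermost at the index marks, and only then slide the release bar fully home towards the wheels. Press the wheels and the bar gently, disturb nothing beside the case, and leave the numbers set.

Things in the scene. Friction and masses are not known exactly. Their poses are not given: they have to be found in the camera images.
- case: Grey steel planer-knife case, fixed to the bench, 226 x 286 mm, lid top 70 mm above the bench. Origin: centre of its underside. Its x points from the wheels to the release bar (roughly away from the robot), y left, z up.
- housing_top (a point): Middle of the top of the dark lock housing on the lid, 94 mm above the bench (housing 90 mm along case x, 190 mm along y). Three thumbwheels stand 18 mm proud of it side by side along y, 5 mm nearer the robot than this point; white index marks beside each slot, in line with the axles, show that the number standing uppermost is the set one.
- axle_left: Axle centre of the left thumbwheel, 46 mm to the case's left (+y), at case x = -20 mm, 82 mm above the bench. Wheel: black disc, radius 30 mm, 18 mm wide, axis along case y, 28 mm free between wheels. Worn fit: each wheel sits up to 2.5 mm higher or lower than this point (top 109 to 115 mm). Sprung: sinks 1 mm per 12 N (4 mm at most), comes back. Over 15 N damages it.
- wheel_left (a joint): Angle of the left wheel (rad). White numerals 0 to 7 on the rim, upright for a reader on the robot's side; number N is uppermost at N x 0.785. Pushing the wheel's top away from the robot (case +x) raises it. Smooth, no clicks; takes about 3 N along the rim (0.09 N m), stays where left; end stops 0.35 rad below 0 and above 7.
- axle_middle: Axle centre of the middle thumbwheel, on the case's centre line, at case x = -20 mm, 82 mm above the bench. Wheel: black disc, radius 30 mm, 18 mm wide, axis along case y, 28 mm free between wheels. Worn fit: each wheel sits up to 2.5 mm higher or lower than this point (top 109 to 115 mm). Sprung: sinks 1 mm per 12 N (4 mm at most), comes back. Over 15 N damages it.
- wheel_middle (a joint): Angle of the middle wheel (rad). White numerals 0 to 7 on the rim, upright for a reader on the robot's side; number N is uppermost at N x 0.785. Pushing the wheel's top away from the robot (case +x) raises it. Smooth, no clicks; takes about 3 N along the rim (0.09 N m), stays where left; end stops 0.35 rad below 0 and above 7.
- axle_right: Axle centre of the right thumbwheel, 46 mm to the case's right (-y), at case x = -20 mm, 82 mm above the bench. Wheel: black disc, radius 30 mm, 18 mm wide, axis along case y, 28 mm free between wheels. Worn fit: each wheel sits up to 2.5 mm higher or lower than this point (top 109 to 115 mm). Sprung: sinks 1 mm per 12 N (4 mm at most), comes back. Over 15 N damages it.
- wheel_right (a joint): Angle of the right wheel (rad). White numerals 0 to 7 on the rim, upright for a reader on the robot's side; number N is uppermost at N x 0.785. Pushing the wheel's top away from the robot (case +x) raises it. Smooth, no clicks; takes about 3 N along the rim (0.09 N m), stays where left; end stops 0.35 rad below 0 and above 7.
- bar_fin (a point): Upright steel grip fin on the middle of the release bar, 14 mm thick (case x), 50 mm long (y), 32 mm tall; origin at the centre of its foot, 91 mm above the bench, at case x = +85 mm when the bar is back (start); top at 123 mm.
- release_bar: Steel release bar lying across the lid behind the wheels: 20 mm deep (case x), 156 mm long (y), its top 91 mm above the bench, with an upright grip fin in the middle. Origin under its centre, on the lid. Over 25 N on it damages it.
- bar (a joint): Travel of the release bar (m): 0 at the start, grows as it slides along case -x, towards the wheels and the robot, to an end stop at 0.022 (fully home). Friction 2 N. Its three hidden tongues meet the wheels after about 5 mm and enter only if every wheel stands near its number (0.2 to 0.5 rad at most); else it stops there.
- push_block: Loose wooden push block with a dark handle, 200 x 75 mm, 70 mm tall, beside the case; bystander. Origin under its centre.
- wax_tin: Loose aluminium tin, 68 mm across, 75 mm tall, beside the case; bystander. Origin under its centre.
- wrench: Loose steel wrench 160 mm long, lying beside the case; bystander.

How it is judged (in metres and radians):
On the way, in this order (a step that is already met when the one before it is completed fails the run):
1. all three wheels show 3, 5, 2 uppermost (each within 0.2 rad) while the release bar is still back (value of joint wheel_left between 2.156 and 2.556 rad and value of joint wheel_middle between 3.727 and 4.127 rad and value of joint wheel_right between 1.371 and 1.771 rad and value of joint bar below 0.005 m), for 0.2 s.
2. the release bar is slid fully home (at least 20 of 22 mm) (value of joint bar above 0.02 m), for 0.2 s.
At the end, for the whole second after the job is handed in: The wheels show 3, 5 and 2 uppermost, each within 0.2 rad; the release bar is home, at least 20 mm of its 22 mm along and at rest; the robot touches nothing of the case (value of joint wheel_left between 2.156 and 2.556 rad and value of joint wheel_middle between 3.727 and 4.127 rad and value of joint wheel_right between 1.371 and 1.771 rad and value of joint bar above 0.02 m and velocity of joint bar below 0.01 m/s and contact force between case and the fingers below 0.2 N and contact force between case and the arm below 0.2 N).
It fails at once if a thumbwheel is pressed with more than 15 N (contact force between any of axle_left, axle_middle, axle_right and the fingers above 15 N).
It fails at once if two thumbwheels are touched at the same time (contact force between each of axle_left, axle_middle and the fingers above 0.5 N or contact force between each of axle_left, axle_right and the fingers above 0.5 N or contact force between each of axle_middle, axle_right and the fingers above 0.5 N).
It fails at once if the release bar is forced with more than 25 N (contact force between release_bar and the fingers above 25 N).
It fails at once if the push block, the tin or the wrench is moved more than 20 mm (distance of any of push_block, wax_tin, wrench from where it was at the start of the episode above 0.02 m).
It also fails if it takes over 58 s, if anything falls off the work surface, if the arm or the gripper's body presses on something with over 40 N, if the wrist force passes 120 N, or if a joint passes its speed limit or range.

## Working session

There is one attempt and no reset: what is moved stays moved. The work goes in short steps, Python scripts to look and compute and a shell command to move; the robot and the scene stay as the last step left them, time stands still between calls to the robot, and variables do not carry over. Pictures are saved under pics/ and viewed, at most 10 in all, crops included, and the job is handed in when it is done.

```bash
mkdir -p pics
cat > h.py <<'E'
import numpy as np,cv2
from rig import ctrl
def cap(n):
    c=ctrl.capture(n); c['R']=np.array(c['R']);c['t']=np.array(c['t']); return c
def ray(c,u,v,z):
    d=c['R'].T@np.array([(u-c['cx'])/c['fx'],(v-c['cy'])/c['fy'],1]); o=-c['R'].T@c['t']
    return o+d*(z-o[2])/d[2]
def proj(c,X):
    p=c['R']@np.array(X,float)+c['t']; return c['fx']*p[0]/p[2]+c['cx'],c['fy']*p[1]/p[2]+c['cy']
E
python3 - <<'E'
from h import *
import pickle
for n in('scene','top'):
    c=cap(n); cv2.imwrite(f'pics/{n}0.png',cv2.cvtColor(c['image'],cv2.COLOR_RGB2BGR)); pickle.dump(c,open(n+'.pkl','wb'))
    print(n,-c['R'].T@c['t'],c['R'][2],c['fx'])
print(ctrl.sense())
E
```

```text
scene [1435.50829025  150.64316085  700.53532079] [-0.79918782 -0.1106896  -0.59080169] 446.59227359378315
top [ 495.005056     31.69313736 1139.17798976] [ 0.09924423 -0.01683321 -0.99492071] 454.4153151178419
{'time_s': 0.1, 'joints': array([-1.52842690e+00,  3.13367416e-01,  1.49835016e+00,  1.91481975e-05,
        1.33101389e+00, -2.23400018e-01]), 'dq': array([-2.43539746e-03, -1.87071861e-03, -3.37434094e-03, -5.85602338e-05,
        2.19371831e-04,  5.77892577e-04]), 'tau': array([ 1.84547789e-03, -4.12900972e+01, -2.60138690e+01, -1.66597215e-04,
        3.02896071e-03, -1.48213879e-06]), 'eef_pos': array([ 137.8773463 , -506.41770856,  303.4100103 ]), 'ee_rot': array([-5.66234063e-04,  9.91183951e-01,  1.32491701e-01,  6.07303828e-05]), 'force': array([ 0.16460732, -0.45737989,  0.94852643]), 'wrist_torque': array([-0.00482471,  0.00138426, -0.03129572]), 'grip_force': 0.0, 'grip_width': 0.9978120796996995}
```

View pics/scene0.png

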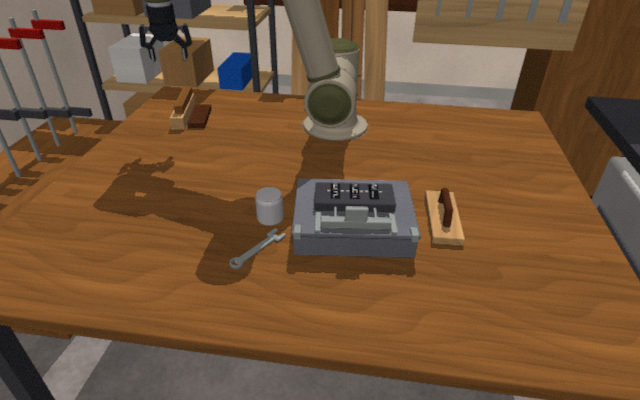

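View pics/top0.png

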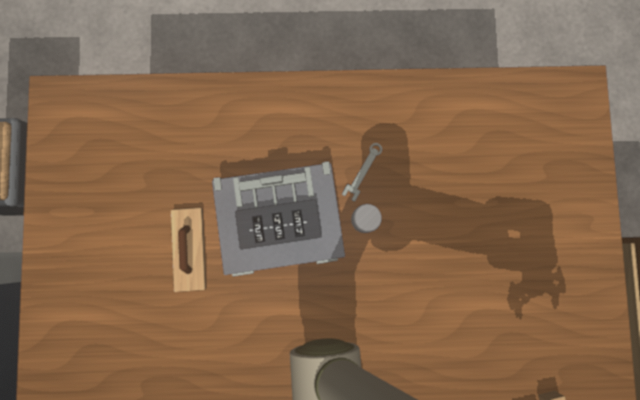

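The case stands around px (279,218) in the top view, turned slightly; the tin is at (367,217), the wrench at (363,172) and the push block at (188,250). Next I'll measure the case and enlarge it.

Run:
```python
from h import *
import pickle
c=pickle.load(open('top.pkl','rb')); im=c['image']
g=im.max(2).astype(int); sub=np.zeros(g.shape,np.uint8)
sub[150:290,205:350]=(g[150:290,205:350]<75)*255
sub=cv2.morphologyEx(sub,cv2.MORPH_OPEN,np.ones((3,3)))
sub2=cv2.morphologyEx(sub,cv2.MORPH_CLOSE,np.ones((9,9)))
for k in cv2.findContours(sub2,0,2)[0]:
    if cv2.contourArea(k)>200:
        r=cv2.minAreaRect(k); b=cv2.boxPoints(r); P=np.array([ray(c,*p,94) for p in b])
        print(cv2.contourArea(k),r,P.round(1).tolist(),P.mean(0).round(1))
cv2.imwrite('pics/crop1.png',cv2.cvtColor(cv2.resize(im[150:285,200:400],None,fx=4,fy=4,interpolation=cv2.INTER_CUBIC),cv2.COLOR_RGB2BGR))
```

```text
(no output)
```

View pics/crop1.png

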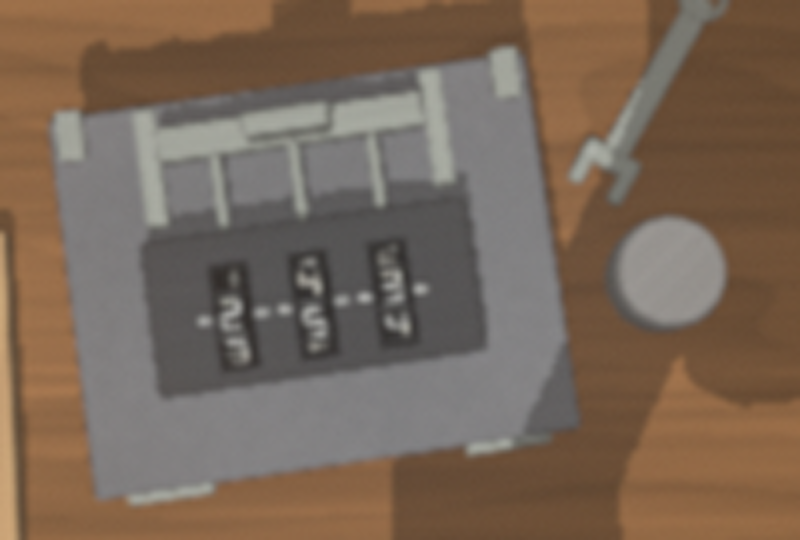

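The crop shows the housing corners at about (145,240), (465,197), (485,345) and (160,397), and the index-mark ends at (203,322) and (422,289). The numerals are too blurred to read, so the wrist camera has to do that.

Run:
```python
from h import *
import pickle
c=pickle.load(open('top.pkl','rb'))
f=lambda u,v,z: ray(c,200+(u+.5)/4-.5,150+(v+.5)/4-.5,z)
H=np.array([f(*p,94) for p in [(145,240),(465,197),(485,345),(160,397)]])
print(H.round(1).tolist(), H.mean(0).round(1)); print([np.linalg.norm(H[i]-H[i-1]).round(1) for i in range(4)])
y=H[0]+H[3]-H[1]-H[2]; x=H[0]+H[1]-H[2]-H[3]
print('yaw',np.degrees(np.arctan2(-y[0],y[1])),np.degrees(np.arctan2(x[1],x[0])))
L=np.array([f(*p,70) for p in [(52,115),(525,58),(578,428),(97,497)]]);print('lid',L.mean(0).round(1),[np.linalg.norm(L[i]-L[i-1]).round(1) for i in range(4)])
a,b=f(203,322,94),f(422,289,94);print('marks',a,b,(a+b)/2,np.degrees(np.arctan2(-(a-b)[0],(a-b)[1])))
w=cap('wrist');print('wrist cam',-w['R'].T@w['t'],w['R'],w['fx'])
```

```text
[[582.8, 204.4, 94.0], [603.3, 19.7, 94.0], [517.7, 10.3, 94.0], [492.8, 196.5, 94.0]] [549.1 107.7  94. ]
[np.float64(90.4), np.float64(185.8), np.float64(86.1), np.float64(187.8)]
yaw 6.979169598023091 5.600672241771095
lid [563.3 109.6  70. ] [np.float64(225.9), np.float64(282.5), np.float64(221.1), np.float64(282.3)]
marks [534.89053095 171.56611469  94.        ] [550.71211536  45.73737642  94.        ] [542.80132315 108.65174556  94.        ] 7.166704825210025
wrist cam [ 204.90389947 -487.62014638  374.75011827] [[ 2.62284768e-01 -9.64990516e-01 -5.93966137e-05]
 [-9.27654930e-01 -2.52153897e-01  2.75453704e-01]
 [-2.65825189e-01 -7.21922113e-02 -9.61314337e-01]] 282.3941944789708
```

```bash
python3 -m creep '[[[6,12,0,0,0,-1.64],[6,12,0,0,0,-1.64],[6,12,0,0,0,-1.64],[6,12,0,0,0,-1.64],[6,12,0,0,0,-1.64],[6,12,0,0,0,-1.64],[6,12,0,0,0,-1.64],[12.9,24.2,-2.5,0,0,-1.64],[12.9,24.2,-2.5,0,0,-1.64],[12.9,24.2,-2.5,0,0,-1.64],[12.9,24.2,-2.5,0,0,-1.64],[12.9,24.2,-2.5,0,0,-1.64],[12.9,24.2,-2.5,0,0,-1.64],[12.9,24.2,-2.5,0,0,-1.64],[12.9,24.2,-2.5,0,0,-1.64],[12.9,24.2,-2.5,0,0,-1.64],[12.9,24.2,-2.5,0,0,-1.64],[12.9,24.2,-2.5,0,0,-1.64]]]' 0 40
cat > look.py <<'E'
from h import *
import sys,pickle
w=cap('wrist');pickle.dump(w,open(sys.argv[1]+'.pkl','wb'))
pts=np.array([proj(w,[543-20*0,109,105])])
print(ctrl.sense()['eef_pos'],ctrl.sense()['force'],pts)
u,v=pts[0].astype(int)
im=w['image'];y0,x0=max(v-90,0),max(u-130,0)
print('crop origin',x0,y0)
cv2.imwrite(f'pics/{sys.argv[1]}.png',cv2.cvtColor(cv2.resize(im[y0:y0+180,x0:x0+260],None,fx=3,fy=3,interpolation=cv2.INTER_CUBIC),cv2.COLOR_RGB2BGR))
E
python3 look.py w1
```

```text
time_s: 1.65
eef_pos: [461.2, 101.7, 240.2]
ee_rot: [-0.0, 0.998, 0.063, -0.001]
force: [0.3, -0.0, -0.8]
grip_width: 0.0
grip_force: 0.0
[460.52075666 100.03986355 240.55519461] [-0.01620375  0.20318278  0.13924983] [[323.05785546  97.74124173]]
crop origin 193 7
```

View pics/w1.png

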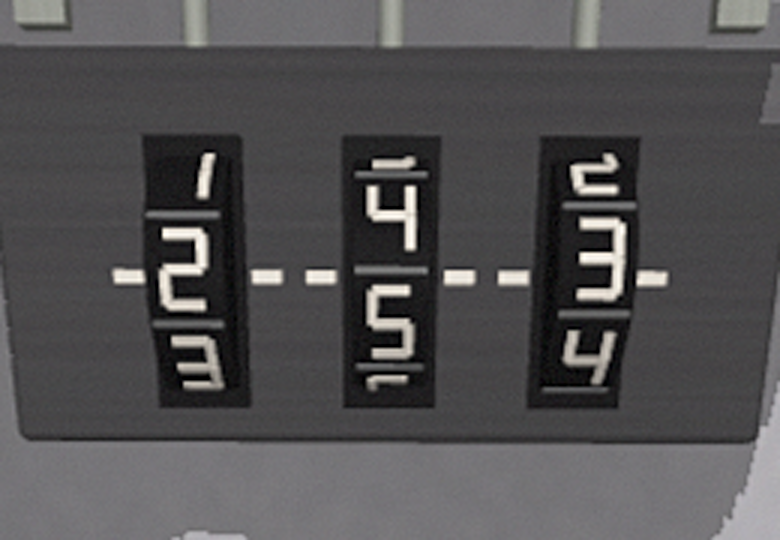

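Sharp now: left shows 2 near the top, middle the 4/5 divider, right 3. The dividers sit at crop rows 214/323 (left), 173/270/367 (middle) and 205/313/389 (right); the marks run along row 277 from column 112 to 667.

```bash
cat > ang.py <<'E'
from h import *
import pickle
from scipy.optimize import brentq
TH=np.radians(7.0); EX=np.array([np.cos(TH),np.sin(TH),0]); EY=np.array([-np.sin(TH),np.cos(TH),0])
def angle(c,A,uv,dz=0,R=30):
    # ray meets the wheel rim (axis EY through A): angle from top, + away from robot
    d=c['R'].T@np.array([(uv[0]-c['cx'])/c['fx'],(uv[1]-c['cy'])/c['fy'],1]); o=-c['R'].T@c['t']-(A+[0,0,dz])
    ox,oz,dx,dz_=o@EX,o[2],d@EX,d[2]
    s=min(np.roots([dx*dx+dz_*dz_,2*(ox*dx+oz*dz_),ox*ox+oz*oz-R*R]).real)
    return np.arctan2(ox+s*dx,oz+s*dz_)
E
python3 - <<'E'
from ang import *
w=pickle.load(open('w1.pkl','rb'))
g=lambda u,v:(193+(u+.5)/3-.5,7+(v+.5)/3-.5)
a,b=ray(w,*g(112,276),94),ray(w,*g(667,278),94);M=(a+b)/2
d=a-b;print('marks',a,b,M,np.linalg.norm(d),np.degrees(np.arctan2(-d[0],d[1])))
h=np.array([ray(w,*g(*p),94) for p in[(0,46),(770,50)]]);print('far edge',h, [(q-M)@EX for q in h])
for n,s,us in(('L',46,[(182,214,1.5),(188,323,2.5)]),('M',0,[(390,173,3.5),(390,270,4.5),(390,367,5.5)]),('R',-46,[(598,205,2.5),(593,313,3.5),(575,389,4.5)])):
    A=M+s*EY; A[2]=82
    for dz in(-2.5,0,2.5): print(n,dz,[round(k*.785398+angle(w,A,g(u,v),dz),3) for u,v,k in us])
    print(A.round(1))
E
```

```text
marks [534.515035   175.99528103  94.        ] [551.03558057  42.32899629  94.        ] [542.77530778 109.16213866  94.        ] 134.68334752898625 7.045766392319296
far edge [[580.69470367 203.16179164  94.        ]
 [601.89794711  29.93726941  94.        ]] [np.float64(49.09242644762827), np.float64(49.02686533944812)]
L -2.5 [np.float64(1.605), np.float64(1.588)]
L 0 [np.float64(1.593), np.float64(1.588)]
L 2.5 [np.float64(1.582), np.float64(1.587)]
[537.2 154.8  82. ]
M -2.5 [np.float64(3.582), np.float64(3.555), np.float64(3.547)]
M 0 [np.float64(3.557), np.float64(3.549), np.float64(3.552)]
M 2.5 [np.float64(3.534), np.float64(3.544), np.float64(3.557)]
[542.8 109.2  82. ]
R -2.5 [np.float64(2.481), np.float64(2.465), np.float64(2.456)]
R 0 [np.float64(2.467), np.float64(2.463), np.float64(2.469)]
R 2.5 [np.float64(2.454), np.float64(2.461), np.float64(2.481)]
[548.4  63.5  82. ]
```

```bash
python3 -m creep '[[[3.06,0.36,0,0,0,0],[3.06,0.36,0,0,0,0],[3.06,0.36,-1.9,0,0,0],[3.06,0.36,-1.9,0,0,0],[3.06,0.36,-1.9,0,0,0],[3.06,0.36,-1.9,0,0,0],[3.06,0.36,-1.9,0,0,0]]]'
python3 -c "
from h import *
s=ctrl.sense();print(s['eef_pos'],s['force'],s['ee_rot'],s['time_s'])"
```

```text
time_s: 2.28
eef_pos: [536.8, 107.0, 195.7]
ee_rot: [0.0, 0.998, 0.061, 0.001]
force: [0.2, -0.2, -0.6]
grip_width: -0.003
grip_force: 0.0
[536.8407148  107.04357871 195.73166532] [ 0.16770106 -0.24547264 -0.55543115] [9.21508675e-05 9.98132355e-01 6.10800617e-02 1.00950064e-03] 2.2833
```

```bash
python3 -m creep '[[[0,0.05,-0.16,0,0,0],[0,0.05,-0.24,0,0,0],[0,0.05,-0.24,0,0,0],[0,0.05,-0.24,0,0,0]]]'
python3 -m creep '[[[0,0,-0.04,0,0,0],[0,0,-0.04,0,0,0],[0,0,-0.04,0,0,0]]]'
```

```text
time_s: 2.62
eef_pos: [536.8, 108.7, 188.1]
ee_rot: [0.0, 0.998, 0.061, 0.0]
force: [-0.4, -0.3, -0.7]
grip_width: -0.001
grip_force: 0.0
time_s: 2.87
eef_pos: [536.9, 108.7, 186.9]
ee_rot: [-0.0, 0.998, 0.061, 0.0]
force: [-0.2, -0.7, -0.4]
grip_width: 0.001
grip_force: 0.0
```

```bash
for i in 1 2 3; do python3 -c "
from h import *
print(ctrl.sense()['force'])"; done; python3 -m creep '[[[0,0,-0.04,0,0,0],[0,0,-0.04,0,0,0],[0,0,-0.04,0,0,0]]]'
```

```text
[-0.18780491 -0.74530326 -0.4429492 ]
[-0.18780491 -0.74530326 -0.4429492 ]
[-0.18780491 -0.74530326 -0.4429492 ]
time_s: 3.12
eef_pos: [536.9, 108.7, 185.8]
ee_rot: [-0.0, 0.998, 0.061, -0.0]
force: [0.7, -0.1, 0.0]
grip_width: 0.001
grip_force: 0.0
```

```bash
python3 -m creep '[[[0,0,-0.03,0,0,0],[0,0,-0.03,0,0,0],[0,0,-0.03,0,0,0]]]'
```

```text
time_s: 3.37
eef_pos: [536.9, 108.7, 185.1]
ee_rot: [-0.0, 0.998, 0.061, -0.0]
force: [-0.9, 0.8, 0.3]
grip_width: 0.002
grip_force: 0.0
```

```bash
python3 -m creep '[[[0,0,-0.03,0,0,0],[0,0,-0.03,0,0,0],[0,0,-0.03,0,0,0]]]'
```

```text
time_s: 3.62
eef_pos: [536.9, 108.7, 184.4]
ee_rot: [-0.0, 0.998, 0.061, -0.0]
force: [0.7, -0.5, -0.1]
grip_width: 0.001
grip_force: 0.0
```

```bash
python3 -m creep '[[[0,0,-0.02,0,0,0],[0,0,-0.02,0,0,0],[0,0,-0.02,0,0,0]]]'
```

```text
time_s: 3.87
eef_pos: [536.9, 108.7, 183.9]
ee_rot: [0.0, 0.998, 0.061, -0.0]
force: [-0.2, 0.2, 0.0]
grip_width: -0.001
grip_force: 0.0
```

```bash
python3 -m creep '[[[0,0,-0.02,0,0,0],[0,0,-0.02,0,0,0],[0,0,-0.02,0,0,0]]]'
```

```text
time_s: 4.12
eef_pos: [536.9, 108.7, 183.4]
ee_rot: [-0.0, 0.998, 0.061, 0.0]
force: [0.4, 0.6, -0.4]
grip_width: 0.006
grip_force: 0.0
```

```bash
python3 -m creep '[[[0,0,-0.02,0,0,0],[0,0,-0.02,0,0,0],[0,0,-0.02,0,0,0]]]'
```

```text
time_s: 4.37
eef_pos: [536.9, 108.7, 182.9]
ee_rot: [-0.0, 0.998, 0.061, -0.0]
force: [0.6, 0.1, -0.1]
grip_width: -0.002
grip_force: 0.0
```

```bash
python3 -m creep '[[[0,0,-0.02,0,0,0],[0,0,-0.02,0,0,0],[0,0,-0.02,0,0,0]]]'
```

```text
time_s: 4.62
eef_pos: [536.9, 108.7, 182.4]
ee_rot: [0.0, 0.998, 0.061, -0.0]
force: [-0.6, -0.4, -0.4]
grip_width: -0.0
grip_force: 0.0
```

```bash
python3 -m creep '[[[0,0,-0.02,0,0,0],[0,0,-0.02,0,0,0],[0,0,-0.02,0,0,0]]]'
```

```text
time_s: 4.87
eef_pos: [537.0, 108.7, 182.1]
ee_rot: [-0.0, 0.998, 0.061, 0.0]
force: [-0.1, -0.8, 0.9]
grip_width: 0.002
grip_force: 1.0
```

```bash
python3 -m creep '[[[0,0,-0.02,0,0,0],[0,0,-0.02,0,0,0],[0,0,-0.02,0,0,0]]]'
```

```text
time_s: 5.12
eef_pos: [537.0, 108.7, 181.8]
ee_rot: [0.0, 0.998, 0.061, 0.0]
force: [-1.1, 0.2, 5.4]
grip_width: -0.004
grip_force: 2.4
```

```bash
python3 -m creep '[[[0.04,0.005,-0.008,0,0,0],[0.08,0.01,-0.008,0,0,0],[0.12,0.015,-0.008,0,0,0],[0.12,0.015,-0.008,0,0,0]]]'
```

```text
time_s: 5.45
eef_pos: [539.9, 109.1, 181.6]
ee_rot: [0.0, 0.998, 0.061, 0.0]
force: [-1.6, -0.8, 6.8]
grip_width: -0.003
grip_force: 3.3
```

```bash
python3 -m creep '[[[0.04,0.005,-0.008,0,0,0],[0.08,0.01,-0.008,0,0,0],[0.12,0.015,-0.008,0,0,0],[0.16,0.02,-0.008,0,0,0],[0.16,0.02,-0.008,0,0,0]]]'
```

```text
time_s: 5.87
eef_pos: [544.0, 109.6, 181.5]
ee_rot: [0.0, 0.998, 0.061, 0.0]
force: [-2.5, 0.8, 6.5]
grip_width: 0.001
grip_force: 3.6
```

```bash
python3 look.py w2
```

```text
[543.97613729 109.57042706 181.54987538] [-2.51491601  0.03903684  7.99043415] [[319.34559046 245.2349898 ]]
crop origin 189 155
```

View pics/w2.png

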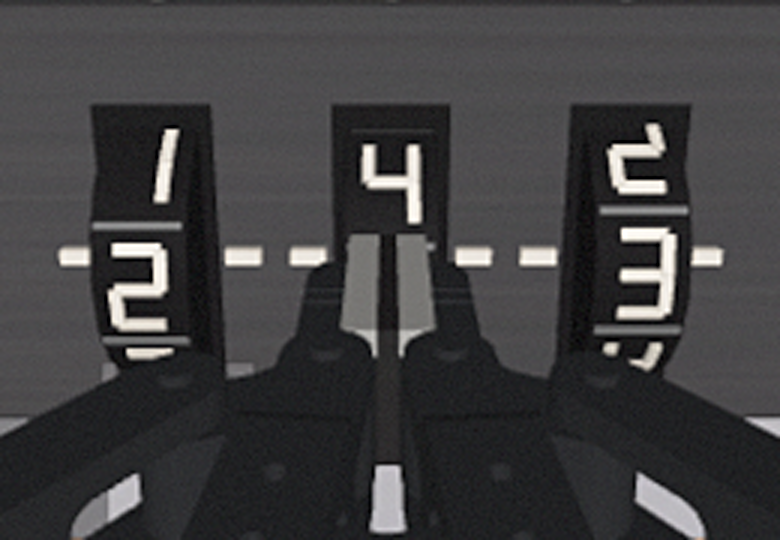

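The middle wheel is rolling: the 3.5 divider is now at crop (393,131), and the tip sits centred on the wheel.

Run:
```python
from ang import *
w=pickle.load(open('w2.pkl','rb'))
g=lambda u,v:(189+(u+.5)/3-.5,155+(v+.5)/3-.5)
for dz in(-2.5,-1,0):
    A=np.array([542.8,109.2,82]);print(dz,3.5*.785398+angle(w,A,g(393,131),dz), 4.5*.785398+angle(w,A,g(430,246),dz))
    A=np.array([537.2,154.8,82]);print('L',[k*.785398+angle(w,A,g(u,v),dz) for u,v,k in((137,226,1.5),(146,341,2.5))])
    A=np.array([548.4,63.5,82]);print('R',[k*.785398+angle(w,A,g(u,v),dz) for u,v,k in((643,211,2.5),(636,329,3.5))])
```

```text
-2.5 3.7567051141069445 3.772953304070037
L [np.float64(1.5399607622058022), np.float64(1.4771672517099779)]
R [np.float64(2.4167992317695752), np.float64(2.388239516248121)]
-1 3.7754040812102234 3.7934264503382025
L [np.float64(1.5590816487556562), np.float64(1.5225310691971092)]
R [np.float64(2.435181035041434), np.float64(2.425352146475576)]
0 3.788051200906112 3.8070380177203154
L [np.float64(1.5718261737163874), np.float64(1.5511861424248594)]
R [np.float64(2.447453425852745), np.float64(2.4492694302173272)]
```

```bash
python3 -m creep '[[[0.04,0.005,0,0,0,0],[0.08,0.01,0,0,0,0],[0.12,0.015,0,0,0,0],[0.16,0.02,0,0,0,0],[0.16,0.02,0,0,0,0],[0.16,0.02,0,0,0,0]]]'
python3 -m creep '[[[0,0,0.2,0,0,0],[0,0,0.4,0,0,0],[0,0,0.4,0,0,0],[-0.67,1.76,0.4,0,0,0],[-0.67,1.76,0.4,0,0,0],[-0.67,1.76,0.4,0,0,0],[-0.67,1.76,0.2,0,0,0],[-0.67,1.76,0.2,0,0,0],[-0.67,1.76,0.2,0,0,0]]]'
```

```text
time_s: 6.42
eef_pos: [548.0, 110.1, 181.6]
ee_rot: [0.0, 0.998, 0.061, 0.0]
force: [-2.1, -0.4, 6.7]
grip_width: 0.002
grip_force: 3.6
time_s: 7.17
eef_pos: [531.3, 153.2, 185.5]
ee_rot: [0.0, 0.998, 0.061, -0.0]
force: [0.8, -0.1, 0.0]
grip_width: -0.0
grip_force: 0.0
```

```bash
python3 -m creep '[[[0,0.03,-0.02,0,0,0],[0,0.03,-0.02,0,0,0],[0,0.03,-0.02,0,0,0]]]';python3 -m creep '[[[0,0,-0.02,0,0,0],[0,0,-0.02,0,0,0],[0,0,-0.02,0,0,0]]]'
```

```text
time_s: 7.42
eef_pos: [531.3, 154.5, 185.5]
ee_rot: [-0.0, 0.998, 0.061, -0.0]
force: [0.6, 0.2, -1.1]
grip_width: 0.003
grip_force: 0.0
time_s: 7.67
eef_pos: [531.2, 154.8, 185.0]
ee_rot: [0.0, 0.998, 0.061, 0.0]
force: [-1.1, 0.4, 0.6]
grip_width: -0.002
grip_force: 0.0
```

```bash
python3 -m creep '[[[0,0,-0.02,0,0,0],[0,0,-0.02,0,0,0],[0,0,-0.02,0,0,0]]]'
```

```text
time_s: 7.92
eef_pos: [531.1, 154.8, 184.5]
ee_rot: [0.0, 0.998, 0.061, -0.0]
force: [-0.8, -0.3, 0.1]
grip_width: 0.003
grip_force: 0.0
```

```bash
python3 -m creep '[[[0,0,-0.02,0,0,0],[0,0,-0.02,0,0,0],[0,0,-0.02,0,0,0]]]';python3 -m creep '[[[0,0,-0.02,0,0,0],[0,0,-0.02,0,0,0],[0,0,-0.02,0,0,0]]]'
```

```text
time_s: 8.17
eef_pos: [531.2, 154.8, 184.0]
ee_rot: [0.0, 0.998, 0.061, 0.0]
force: [-0.2, -0.5, 0.0]
grip_width: 0.002
grip_force: 0.2
time_s: 8.42
eef_pos: [531.2, 154.8, 183.7]
ee_rot: [-0.0, 0.998, 0.061, 0.0]
force: [-1.3, 0.1, 3.3]
grip_width: -0.001
grip_force: 1.5
```

```bash
python3 -m creep '[[[0,0,-0.02,0,0,0],[0,0,-0.02,0,0,0],[0,0,-0.02,0,0,0]]]'
```

```text
time_s: 8.67
eef_pos: [531.3, 154.8, 183.4]
ee_rot: [-0.0, 0.998, 0.061, 0.0]
force: [-1.0, -0.2, 4.9]
grip_width: -0.002
grip_force: 2.9
```

```bash
python3 -m creep '[[[0,0,-0.014,0,0,0],[0.06,0.007,-0.014,0,0,0],[0.12,0.014,-0.014,0,0,0],[0.18,0.022,-0.014,0,0,0],[0.24,0.03,-0.014,0,0,0],[0.24,0.03,-0.014,0,0,0]]]'
python3 -m creep '[[[0.06,0.007,0,0,0,0],[0.12,0.014,0,0,0,0],[0.18,0.022,0,0,0,0],[0.24,0.03,0,0,0,0],[0.24,0.03,0,0,0,0],[0.24,0.03,0,0,0,0]]]'
python3 -m creep '[[[0,0,0.1,0,0,0],[0,0,0.2,0,0,0],[0,0,0.2,0,0,0],[-0.48,-0.06,0.2,0,0,0],[-0.48,-0.06,0.2,0,0,0],[-0.48,-0.06,0.06,0,0,0],[-0.48,-0.06,0.06,0,0,0],[-0.48,-0.06,0.02,0,0,0],[-0.48,-0.06,0.02,0,0,0]]]'
```

```text
time_s: 9.17
eef_pos: [537.3, 155.6, 183.3]
ee_rot: [0.0, 0.998, 0.061, 0.0]
force: [-3.1, -0.1, 7.4]
grip_width: -0.002
grip_force: 3.9
time_s: 9.67
eef_pos: [543.3, 156.3, 183.3]
ee_rot: [0.0, 0.998, 0.061, 0.0]
force: [-2.2, -0.4, 6.9]
grip_width: -0.002
grip_force: 3.7
time_s: 10.42
eef_pos: [531.6, 154.9, 183.5]
ee_rot: [-0.0, 0.998, 0.061, 0.0]
force: [-2.1, 0.2, 4.8]
grip_width: -0.001
grip_force: 2.8
```

```bash
python3 -m creep '[[[0,0,-0.02,0,0,0],[0.06,0.007,-0.02,0,0,0],[0.12,0.014,-0.02,0,0,0],[0.18,0.022,-0.02,0,0,0],[0.22,0.027,-0.02,0,0,0],[0.22,0.027,-0.02,0,0,0]]]'
python3 -m creep '[[[0.06,0.007,0,0,0,0],[0.12,0.014,0,0,0,0],[0.18,0.022,0,0,0,0],[0.22,0.027,0,0,0,0],[0.22,0.027,0,0,0,0],[0.22,0.027,0,0,0,0]]]'
python3 look.py w3
```

```text
time_s: 10.92
eef_pos: [537.1, 155.5, 183.3]
ee_rot: [-0.0, 0.998, 0.061, 0.0]
force: [-2.2, 0.5, 8.2]
grip_width: -0.007
grip_force: 3.8
time_s: 11.42
eef_pos: [542.5, 156.2, 183.3]
ee_rot: [0.0, 0.998, 0.061, 0.0]
force: [-1.8, 0.2, 7.9]
grip_width: -0.001
grip_force: 3.7
[542.5397507  156.20916989 183.28563284] [-2.84665074 -0.93205931  7.83991482] [[399.12034787 250.61675912]]
crop origin 269 160
```

View pics/w3.png

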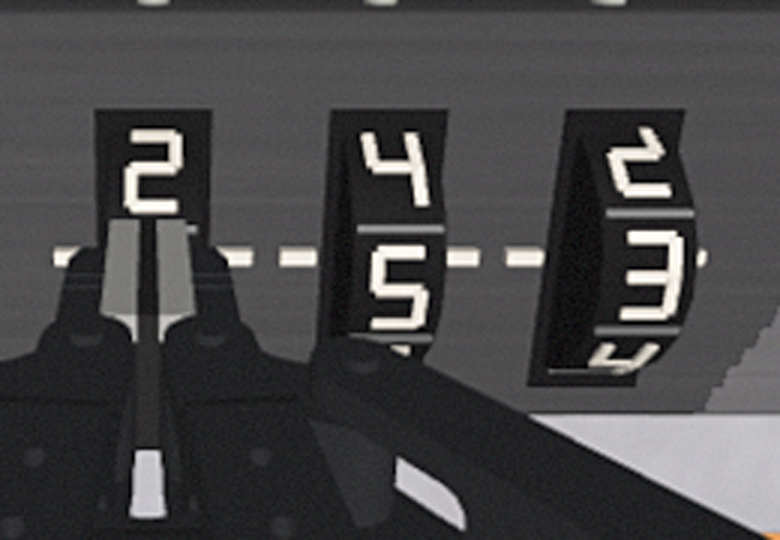

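The 4.5/5.5 dividers of the middle wheel are at crop (400,229)/(395,338), and the left wheel's 2.5 divider is at about (192,230).

```bash
python3 - <<'E'
from ang import *
w=pickle.load(open('w3.pkl','rb'))
g=lambda u,v:(269+(u+.5)/3-.5,160+(v+.5)/3-.5)
for dz in(-2.5,-1,0):
    A=np.array([542.8,109.2,82]);print(dz,4.5*.785398+angle(w,A,g(400,229),dz), 5.5*.785398+angle(w,A,g(395,338),dz))
    A=np.array([537.2,154.8,82]);print('L',[k*.785398+angle(w,A,g(u,v),dz) for u,v,k in((192,230,2.5),)])
E
python3 -m creep '[[[0,0,0.2,0,0,0],[0,0,0.4,0,0,0],[0,0,0.4,0,0,0],[0.5,-3.68,0.4,0,0,0],[0.5,-3.68,0.4,0,0,0],[0.5,-3.68,0.4,0,0,0],[0.5,-3.68,0.4,0,0,0],[0.5,-3.68,0.4,0,0,0],[0.5,-3.68,0.16,0,0,0],[0.5,-3.68,0.12,0,0,0],[0.5,-3.68,0.12,0,0,0],[0.5,-3.68,0.12,0,0,0]]]'
```

```text
-2.5 3.8926565596149807 3.8640273753566228
L [np.float64(2.3160283817998026)]
-1 3.9127417511596616 3.9092200317180787
L [np.float64(2.3361703668482052)]
0 3.9261236504181762 3.9378276236061533
L [np.float64(2.3495885315290335)]
time_s: 12.47
eef_pos: [554.5, 64.9, 185.4]
ee_rot: [-0.0, 0.998, 0.062, -0.0]
force: [1.0, -0.6, 0.3]
grip_width: 0.005
grip_force: 0.0
```

Middle ≈ 3.91 and left ≈ 2.34, both good. Now the right wheel.

```bash
python3 -m creep '[[[0,0,-0.02,0,0,0],[0,0,-0.02,0,0,0],[0,0,-0.02,0,0,0]]]';python3 -m creep '[[[0,0,-0.02,0,0,0],[0,0,-0.02,0,0,0],[0,0,-0.02,0,0,0]]]'
```

```text
time_s: 12.72
eef_pos: [554.6, 64.3, 185.2]
ee_rot: [0.0, 0.998, 0.061, 0.0]
force: [0.1, -0.1, 0.4]
grip_width: 0.001
grip_force: 0.0
time_s: 12.97
eef_pos: [554.6, 64.1, 184.7]
ee_rot: [-0.0, 0.998, 0.061, 0.0]
force: [-0.3, 0.6, 0.5]
grip_width: 0.0
grip_force: 0.0
```

```bash
python3 -m creep '[[[0,0,-0.02,0,0,0],[0,0,-0.02,0,0,0],[0,0,-0.02,0,0,0]]]'
```

```text
time_s: 13.22
eef_pos: [554.6, 64.1, 184.1]
ee_rot: [-0.0, 0.998, 0.061, -0.0]
force: [-0.0, -0.2, 0.1]
grip_width: 0.0
grip_force: 0.0
```

```bash
python3 -m creep '[[[0,0,-0.02,0,0,0],[0,0,-0.02,0,0,0],[0,0,-0.02,0,0,0]]]';python3 -m creep '[[[0,0,-0.02,0,0,0],[0,0,-0.02,0,0,0],[0,0,-0.02,0,0,0]]]'
```

```text
time_s: 13.47
eef_pos: [554.7, 64.1, 183.7]
ee_rot: [0.0, 0.998, 0.061, 0.0]
force: [-0.2, -0.7, 0.6]
grip_width: -0.003
grip_force: 0.1
time_s: 13.72
eef_pos: [554.7, 64.1, 183.4]
ee_rot: [0.0, 0.998, 0.061, 0.0]
force: [0.4, -0.4, 1.6]
grip_width: 0.001
grip_force: 1.4
```

```bash
python3 -m creep '[[[0,0,-0.02,0,0,0],[0,0,-0.02,0,0,0],[0,0,-0.02,0,0,0]]]'
```

```text
time_s: 13.97
eef_pos: [554.8, 64.2, 183.1]
ee_rot: [0.0, 0.998, 0.061, 0.0]
force: [-1.8, 0.4, 5.2]
grip_width: -0.002
grip_force: 2.8
```

```bash
python3 -m creep '[[[0,0,-0.016,0,0,0],[-0.07,-0.009,-0.016,0,0,0],[-0.14,-0.017,-0.016,0,0,0],[-0.21,-0.026,-0.016,0,0,0],[-0.26,-0.032,-0.016,0,0,0],[-0.26,-0.032,-0.016,0,0,0]]]'
python3 -m creep '[[[-0.07,-0.009,0,0,0,0],[-0.14,-0.017,0,0,0,0],[-0.21,-0.026,0,0,0,0],[-0.26,-0.032,0,0,0,0],[-0.26,-0.032,0,0,0,0]]]'
python3 -m creep '[[[0,0,0.1,0,0,0],[0,0,0.2,0,0,0],[0,0,0.2,0,0,0],[0.52,0.064,0.2,0,0,0],[0.52,0.064,0.2,0,0,0],[0.52,0.064,0.2,0,0,0],[0.52,0.064,0.06,0,0,0],[0.52,0.064,0.02,0,0,0],[0.52,0.064,0.02,0,0,0]]]'
```

```text
time_s: 14.47
eef_pos: [548.9, 63.4, 183.1]
ee_rot: [0.0, 0.998, 0.061, 0.002]
force: [2.0, 0.6, 5.1]
grip_width: 0.001
grip_force: 2.6
time_s: 14.88
eef_pos: [542.4, 62.6, 183.1]
ee_rot: [0.0, 0.998, 0.061, 0.002]
force: [2.0, 0.6, 5.2]
grip_width: -0.003
grip_force: 2.6
time_s: 15.63
eef_pos: [554.5, 64.1, 183.1]
ee_rot: [0.0, 0.998, 0.061, 0.0]
force: [-1.2, -0.7, 5.5]
grip_width: 0.001
grip_force: 2.7
```

```bash
python3 -m creep '[[[0,0,-0.026,0,0,0],[-0.07,-0.009,-0.026,0,0,0],[-0.14,-0.017,-0.026,0,0,0],[-0.21,-0.026,-0.026,0,0,0],[-0.26,-0.032,-0.026,0,0,0],[-0.26,-0.032,-0.026,0,0,0]]]'
python3 -m creep '[[[-0.07,-0.009,0,0,0,0],[-0.14,-0.017,0,0,0,0],[-0.21,-0.026,0,0,0,0],[-0.24,-0.03,0,0,0,0],[-0.24,-0.03,0,0,0,0]]]'
python3 -m creep '[[[0,0,0.2,0,0,0],[0,0,0.4,0,0,0],[-2,0,0.6,0,0,0],[-3,1.2,1.2,0,0,0],[-3,1.2,1.2,0,0,0],[-3,1.2,1.2,0,0,0],[-3,1.2,1.2,0,0,0],[-3,1.2,1.2,0,0,0]]]'
python3 look.py w4
```

```text
time_s: 16.13
eef_pos: [548.6, 63.4, 183.0]
ee_rot: [0.0, 0.998, 0.061, 0.002]
force: [1.9, 2.1, 6.0]
grip_width: -0.001
grip_force: 2.9
time_s: 16.55
eef_pos: [542.6, 62.7, 183.0]
ee_rot: [0.0, 0.998, 0.061, 0.002]
force: [2.5, 0.8, 6.6]
grip_width: 0.003
grip_force: 2.8
time_s: 17.22
eef_pos: [467.8, 92.1, 211.9]
ee_rot: [0.0, 0.998, 0.061, 0.0]
force: [0.5, 0.2, -0.3]
grip_width: 0.001
grip_force: 0.0
[467.75051029  92.06830549 211.71940058] [ 0.03159059 -0.42223891  0.1189068 ] [[305.85353877 104.3726976 ]]
crop origin 175 14
```

View pics/w4.png

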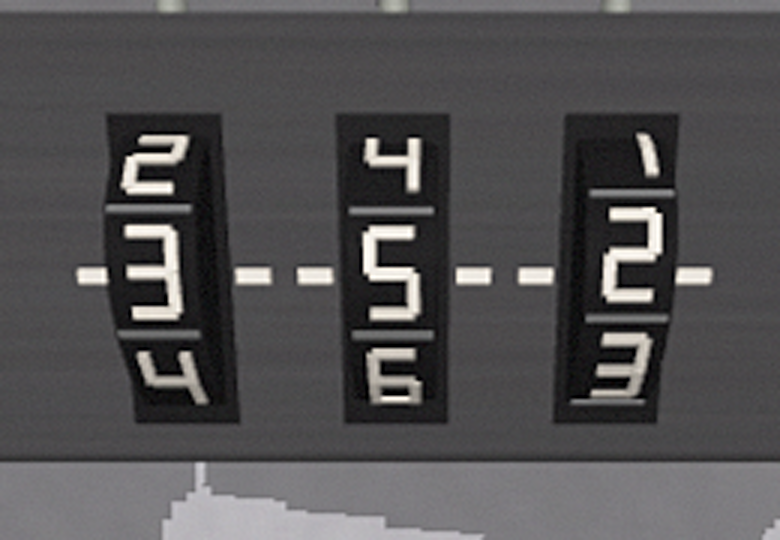

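The wheels show 3, 5 and 2. Dividers: left (148,209)/(158,335), middle (391,211)/(392,335), right (631,193)/(627,318)/(608,402). I'll check the angles.

Run:
```python
from ang import *
w=pickle.load(open('w4.pkl','rb'))
g=lambda u,v:(175+(u+.5)/3-.5,14+(v+.5)/3-.5)
for n,A,us in(('L',[537.2,154.8,82],[(148,209,2.5),(158,335,3.5)]),('M',[542.8,109.2,82],[(391,211,4.5),(392,335,5.5)]),('R',[548.4,63.5,82],[(631,193,1.5),(627,318,2.5),(608,402,3.5)])):
    for dz in(-2,0): print(n,dz,[round(k*.785398+angle(w,np.array(A,float),g(u,v),dz),3) for u,v,k in us])
M=np.array([542.8,109.2,0]); print('fin at', M+105*EX, 'case centre',M+20*EX)
t=pickle.load(open('top.pkl','rb'));f=lambda u,v,z: ray(t,200+(u+.5)/4-.5,150+(v+.5)/4-.5,z)
print('fin top seen',f(286,117,123), 'seen foot line',f(293,128,91))
```

```text
L -2 [np.float64(2.363), np.float64(2.34)]
L 0 [np.float64(2.355), np.float64(2.342)]
M -2 [np.float64(3.92), np.float64(3.911)]
M 0 [np.float64(3.912), np.float64(3.913)]
R -2 [np.float64(1.69), np.float64(1.672), np.float64(1.651)]
R 0 [np.float64(1.68), np.float64(1.672), np.float64(1.67)]
fin at [647.01734592 121.99628106   0.        ] case centre [562.65092303 111.63738687   0.        ]
fin top seen [648.02403145 119.79175551 123.        ] seen foot line [646.29290678 118.60154178  91.        ]
```

Right is at 1.675 (target 1.571), within tolerance but I'll trim it by 3 mm of rim.

```bash
python3 -m creep '[[[3.2,-1.16,0,0,0,0],[3.2,-1.16,0,0,0,0],[3.2,-1.16,0,0,0,0],[3.2,-1.16,-0.8,0,0,0],[3.2,-1.16,-1.0,0,0,0],[3.2,-1.16,-1.0,0,0,0],[3.2,-1.16,-1.0,0,0,0],[3.2,-1.16,-1.14,0,0,0],[3.2,-1.16,-1.17,0,0,0],[3.2,-1.16,-1.17,0,0,0],[3.2,-1.16,-1.17,0,0,0]]]'
```

```text
time_s: 18.18
eef_pos: [547.3, 63.6, 183.4]
ee_rot: [0.0, 0.998, 0.061, 0.001]
force: [1.4, -0.1, 1.8]
grip_width: 0.003
grip_force: 1.0
```

```bash
python3 -m creep '[[[0,0,-0.04,0,0,0],[-0.04,-0.005,-0.04,0,0,0],[-0.08,-0.01,-0.04,0,0,0],[-0.13,-0.016,-0.04,0,0,0],[-0.13,-0.016,-0.04,0,0,0],[-0.13,-0.016,-0.04,0,0,0]]]'
python3 -m creep '[[[0,0,0.3,0,0,0],[0,0,0.8,0,0,0],[0,0,1.4,0,0,0],[0,0,1.4,0,0,0],[5.16,2.44,1.4,0,0,0],[5.16,2.44,1.4,0,0,0],[5.16,2.44,1.4,0,0,0],[5.16,2.44,1.4,0,0,0],[5.16,2.44,1.4,0,0,0],[5.16,2.44,1.4,0,0,0],[5.16,2.44,1.4,0,0,0],[5.16,2.44,1.4,0,0,0]]]'
python3 look.py w5
```

```text
time_s: 18.68
eef_pos: [544.7, 63.3, 183.0]
ee_rot: [0.0, 0.998, 0.061, 0.002]
force: [1.5, -0.2, 6.0]
grip_width: -0.0
grip_force: 3.0
time_s: 19.68
eef_pos: [672.2, 123.7, 217.0]
ee_rot: [0.0, 0.998, 0.061, -0.0]
force: [-0.3, -0.3, 0.4]
grip_width: -0.002
grip_force: 0.0
[672.29573616 123.70589745 217.22372296] [ 0.32759096  0.13215447 -0.41161468] [[316.99634946 370.29500686]]
crop origin 186 280
```

```bash
python3 -m creep '[[[0.04,0.02,-0.7,0,0,0],[0.04,0.02,-1.2,0,0,0],[0.04,0.02,-1.5,0,0,0],[0.04,0.02,-1.76,0,0,0],[0.04,0.02,-1.76,0,0,0],[0.04,0.02,-1.76,0,0,0]]]'
python3 -m creep '[[[-0.1,-0.012,0,0,0,0],[-0.16,-0.02,0,0,0,0],[-0.16,-0.02,0,0,0,0],[-0.16,-0.02,0,0,0,0]]]'
```

```text
time_s: 20.23
eef_pos: [673.9, 124.6, 172.9]
ee_rot: [-0.0, 0.998, 0.061, -0.0]
force: [0.3, -0.0, 0.4]
grip_width: 0.004
grip_force: 0.0
time_s: 20.57
eef_pos: [669.9, 124.2, 173.3]
ee_rot: [0.0, 0.998, 0.061, 0.0]
force: [0.9, -0.5, 0.1]
grip_width: -0.003
grip_force: 0.0
```

```bash
python3 -m creep '[[[-0.04,-0.005,0,0,0,0],[-0.08,-0.01,0,0,0,0],[-0.08,-0.01,0,0,0,0],[-0.08,-0.01,0,0,0,0]]]'
```

```text
time_s: 20.9
eef_pos: [667.9, 124.0, 172.9]
ee_rot: [-0.0, 0.998, 0.061, -0.0]
force: [0.7, -0.3, 0.6]
grip_width: 0.005
grip_force: 0.0
```

```bash
python3 -m creep '[[[-0.04,-0.005,0,0,0,0],[-0.08,-0.01,0,0,0,0],[-0.12,-0.015,0,0,0,0],[-0.16,-0.02,0,0,0,0],[-0.16,-0.02,0,0,0,0]]]'
python3 -m creep '[[[-0.04,-0.005,0,0,0,0],[-0.08,-0.01,0,0,0,0],[-0.08,-0.01,0,0,0,0]]]'
```

```text
time_s: 21.32
eef_pos: [663.9, 123.5, 172.8]
ee_rot: [-0.0, 0.998, 0.061, 0.0]
force: [1.1, -0.2, -1.0]
grip_width: 0.001
grip_force: 0.6
time_s: 21.57
eef_pos: [661.8, 123.2, 172.8]
ee_rot: [-0.0, 0.998, 0.061, -0.0]
force: [1.3, -0.2, -1.1]
grip_width: 0.003
grip_force: 0.7
```

```bash
python3 -m creep '[[[-0.04,-0.005,0,0,0,0],[-0.08,-0.01,0,0,0,0],[-0.08,-0.01,0,0,0,0]]]'
```

```text
time_s: 21.82
eef_pos: [659.7, 122.9, 172.8]
ee_rot: [0.0, 0.998, 0.061, -0.0]
force: [1.5, -0.3, -0.9]
grip_width: -0.001
grip_force: 0.6
```

Contact came at about x = 665, and the bar is sliding at about 2 N. I'll continue through the tongue point (~660) in small steps.

```bash
python3 -m creep '[[[-0.04,-0.005,0,0,0,0],[-0.06,-0.007,0,0,0,0],[-0.06,-0.007,0,0,0,0]]]'
```

```text
time_s: 22.07
eef_pos: [658.3, 122.7, 172.9]
ee_rot: [-0.0, 0.998, 0.061, -0.0]
force: [0.9, -0.1, -1.1]
grip_width: -0.002
grip_force: 0.7
```

```bash
python3 -m creep '[[[-0.04,-0.005,0,0,0,0],[-0.06,-0.007,0,0,0,0],[-0.06,-0.007,0,0,0,0]]]'
```

```text
time_s: 22.32
eef_pos: [656.8, 122.6, 172.9]
ee_rot: [0.0, 0.998, 0.061, -0.0]
force: [1.4, 0.2, -0.9]
grip_width: 0.002
grip_force: 0.7
```

```bash
python3 -m creep '[[[-0.04,-0.005,0,0,0,0],[-0.08,-0.01,0,0,0,0],[-0.08,-0.01,0,0,0,0]]]'
```

```text
time_s: 22.57
eef_pos: [654.7, 122.3, 172.9]
ee_rot: [0.0, 0.998, 0.061, -0.0]
force: [0.9, -0.4, -1.1]
grip_width: 0.004
grip_force: 0.6
```

The tongues have entered. About 11 mm remain.

```bash
python3 -m creep '[[[-0.06,-0.007,0,0,0,0],[-0.12,-0.015,0,0,0,0],[-0.18,-0.022,0,0,0,0],[-0.24,-0.03,0,0,0,0],[-0.28,-0.035,0,0,0,0],[-0.28,-0.035,0,0,0,0]]]'
```

```text
time_s: 23.07
eef_pos: [647.6, 121.4, 172.9]
ee_rot: [0.0, 0.998, 0.061, -0.0]
force: [-0.3, 0.5, -0.7]
grip_width: 0.002
grip_force: 0.2
```

```bash
python3 -m creep '[[[-0.04,-0.005,0,0,0,0],[-0.08,-0.01,0,0,0,0],[-0.08,-0.01,0,0,0,0]]]'
```

```text
time_s: 23.32
eef_pos: [645.8, 121.2, 172.9]
ee_rot: [-0.0, 0.998, 0.061, -0.0]
force: [1.2, 0.6, -0.6]
grip_width: 0.001
grip_force: 0.6
```

```bash
python3 -m creep '[[[-0.03,-0.004,0,0,0,0],[-0.04,-0.005,0,0,0,0],[-0.04,-0.005,0,0,0,0]]]'
```

```text
time_s: 23.57
eef_pos: [644.8, 121.1, 172.9]
ee_rot: [-0.0, 0.998, 0.061, -0.0]
force: [0.5, 0.4, -1.1]
grip_width: 0.003
grip_force: 0.8
```

```bash
python3 -m creep '[[[-0.03,-0.004,0,0,0,0],[-0.04,-0.005,0,0,0,0],[-0.04,-0.005,0,0,0,0]]]'
```

```text
time_s: 23.82
eef_pos: [643.8, 121.0, 172.9]
ee_rot: [0.0, 0.998, 0.061, -0.0]
force: [0.9, 0.0, -0.4]
grip_width: 0.0
grip_force: 0.8
```

```bash
python3 -m creep '[[[-0.03,-0.004,0,0,0,0],[-0.04,-0.005,0,0,0,0],[-0.04,-0.005,0,0,0,0]]]'
```

```text
time_s: 24.07
eef_pos: [643.2, 120.9, 172.9]
ee_rot: [-0.0, 0.998, 0.061, 0.001]
force: [5.5, 0.0, -1.8]
grip_width: -0.004
grip_force: 2.5
```

At the end stop (643.2; 22 mm past contact, force rising). One more gentle nudge, then back off, lift and look.

```bash
python3 -m creep '[[[-0.02,-0.002,0,0,0,0],[-0.02,-0.002,0,0,0,0],[-0.02,-0.002,0,0,0,0],[-0.02,-0.002,0,0,0,0]]]'
python3 -m creep '[[[0.2,0.024,0,0,0,0],[0.4,0.05,0,0,0,0],[0.4,0.05,0,0,0,0],[0.4,0.05,1.2,0,0,0],[0.4,0.05,2.4,0,0,0],[0.4,0.05,2.4,0,0,0],[-7,-0.9,2.4,0,0,0],[-7,-0.9,2.4,0,0,0],[-7,-0.9,2.4,0,0,0],[-7,-0.9,2.4,0,0,0],[-7,-0.9,2.4,0,0,0],[-7,-0.9,2.4,0,0,0],[-7,-0.9,2.4,0,0,0],[-7,-0.9,2.4,0,0,0],[-7,-0.9,2.4,0,0,0]]]'
sed -i 's/543-20\*0,109,105/560,111,105/' look.py; python3 look.py w6
```

```text
time_s: 24.4
eef_pos: [643.0, 120.9, 172.9]
ee_rot: [-0.0, 0.998, 0.061, 0.001]
force: [8.5, 0.9, -3.8]
grip_width: -0.0
grip_force: 3.9
time_s: 25.65
eef_pos: [468.3, 98.3, 232.7]
ee_rot: [0.0, 0.998, 0.061, 0.0]
force: [0.7, 0.7, -0.0]
grip_width: 0.001
grip_force: 0.0
[468.19843737  98.29057611 232.64416165] [-0.44685756 -1.05166613 -0.08348983] [[316.23677889  80.347849  ]]
crop origin 186 0
```

View pics/w6.png

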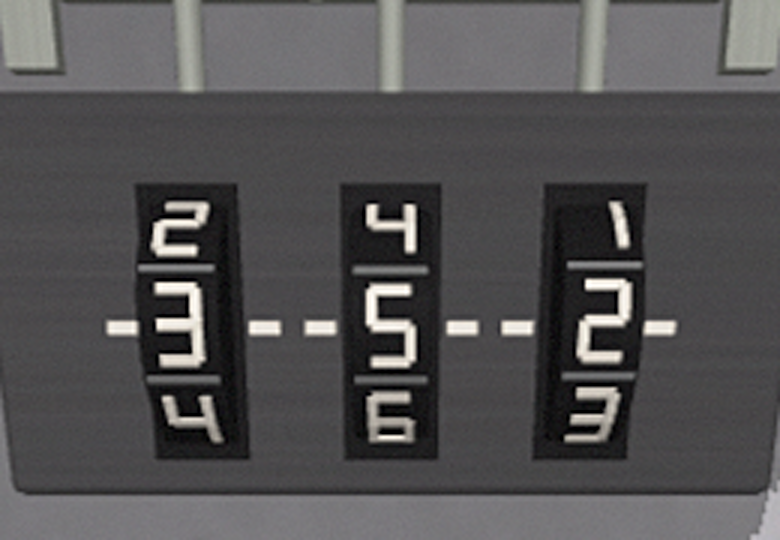

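The wheels show 3, 5 and 2, with right-wheel dividers at rows 265/376 against 269/380 for the middle, so all are aligned. The bar reached its stop and the robot is clear.

```bash
python3 -m creep '[[[0,0,0,0,0,0],[0,0,0,0,0,0],[0,0,0,0,0,0]]]'; python3 -c "
from rig import ctrl
print(ctrl.finish_job())"
```

```text
time_s: 25.95
eef_pos: [467.6, 98.3, 232.7]
ee_rot: [-0.0, 0.998, 0.061, -0.0]
force: [-0.1, 0.3, 0.6]
grip_width: 0.006
grip_force: 0.0
the job is handed in; nothing more can be done
None
```

I handed the job in at about 26 s: the wheels read 3, 5 and 2 in the last picture, the release bar was pushed 22 mm until it met its end stop, and the arm was clear of the case; no verdict came back.

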